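Slide the order plate under the spring clip

TASK

Clip the order plate into the order station: hold the spring clip open by pressing its long paddle down with one fingertip, and while it stays down push the plate by its upturned rear edge with the other fingertip, along the channel and beneath the clip's jaw, until it is fully home against the end stop. Then let the clip close on the plate and draw the hand away. Only push the plate, never lift it, and do not disturb the bottles, carton and tape nearby.

Things in the scene. Friction and masses are not known exactly. Their poses are not given: they have to be found in the camera images.
- station: Order station: grey base plate fixed to the bench. Origin on the bench (z 0), mid-channel, where the plate's rear face stands when home. x: push direction, along the channel to the end stop; y: left; z up. Base x -116..106, y -51..101 mm, top (deck) at z 15. Guide rails 4 mm high above the deck, inner faces at y -36.5 and 36.5, x -67..98 mm.
- stop (a point): Middle of the end stop's near face, at deck height (station x 90, y 0, z 15 mm). The stop is a steel bar across the channel's far end, 83 mm wide, 10 mm high; the plate's front edge meets it when fully home.
- pin (a point): Point on the axis of the clip's hinge pin (station x 0, y 47, z 25 mm). The pin, 6 mm thick, runs along station x from -110 to 86 mm in three small dark blocks at x -106, 32 and 85 (y 41..53, tops at z 32 mm). The steel spring clip rocks on it: paddle on the outer side (+y), jaw on the channel side.
- plate: Order plate, loose, 63 to 126 g: flat white plastic 90 (x) x 70 (y) x 6 mm with a paper sheet on top; its rear edge is a lip 24 mm high, 5 mm thick, 70 mm wide. Origin: underside, middle of the lip's rear face; x towards its front edge, z up. Starts between the rails, lip 46 to 60 mm short of home, front edge short of the jaw. Home: at the station's origin, z 15 mm.
- paddle (a point): Top of the clip's paddle, mid-length (station x -43 mm), half-way across. Steel strip 110 mm long (station x -98..12), 36 mm wide (about y 55..89). At rest it slopes up outwards by 0.30 rad, this point at y 71, z 34 mm; at clip 0.40 rad it is at z 24, fully down z 23 mm. Acts alike along its whole length; 4 N to start, about 9 N fully down; a finger can slide along it.
- jaw (a point): Middle of the underside of the clip's jaw, a steel tongue 26 mm long (station x 47..73 mm) with a downturned foot over station y 15..26 mm. At rest it hangs 2 mm above the deck (z 17 mm) and blocks the plate's front edge; with the paddle down it lifts to about z 28 mm.
- clip (a joint): Angle of the spring clip (rad): 0 at rest, jaw down and nothing under it; grows as the paddle is pressed, 0.45 fully down; springs back. From about 0.20 the plate passes beneath the jaw; closed on the plate it reads about 0.15.
- bottle_a: Small amber glass bottle with steel cap, standing, 42 mm diameter, 125 mm high, 220 g; bystander. Origin: centre of its underside.
- bottle_b: Another such bottle, 42 mm diameter, 125 mm high; bystander. Origin: centre of its underside.
- carton: Small closed cardboard carton 85 x 60 x 50 mm high; bystander. Origin: centre of its underside.
- tape: Roll of clear tape lying flat, a ring of 90 mm diameter, 72 mm bore, 48 mm high; bystander. Origin: centre of its underside.
Things that resemble listed ones, but are neither listed nor needed, are in the scene too. Of the things like the plate, leave any that is orange; of the rest the smaller one is meant.

How it is judged:
By the outcome, as a careful person would: the job done as asked, in the order asked, and still so for the second after the job is handed in, with the robot touching nothing.
It also fails if it takes over 43 s, if anything falls off the work surface, if the arm or the gripper's body presses on something with over 40 N, if the wrist force passes 120 N, or if a joint passes its speed limit or range.

ROBOT

A 6-joint arm with a two-finger parallel gripper is mounted at the origin on the work surface. World frame = base frame: x ahead of the robot, y to its left, z up, the work surface at z = 0. Lengths are in m, angles in rad, forces in N, time in s.
With the tool pointing down it reaches from about 0.35 to 0.775 m from the base axis. Payload 5.5 kg.
Tool frame: the origin (TCP) lies on the centre line of the jaws, within the pads' length; the fingertips stand 11 mm ahead of it and the grasp point (between the pads) lies 8 mm behind it (env.tip_reach is the distance from the TCP to the fingertips, in m); z points along the fingers, x is the direction in which the jaws open and shut, and the axes are right-handed (so a half turn about z gives the same grasp; the last joint's range is limited). The gripper opens to 85 mm and grips with 20 to 120 N. Pads are 22 mm wide; open, the fingers measure 114 mm over their backs; the gripper's body (76 mm by 85 mm) begins 54 mm behind the grasp point. The pads swing forward as they close: fully open they stand 13 mm farther back than shut.
Start: joints at [-1.419, 0.313, 0.046, 1.304, 0, 1.431], TCP at [0.165, -0.551, 0.209] pointing down, gripper open.
Joint ranges: [-2.76, 2.76], [-0.86, 1.69], [-1.03, 1.26], [-2.2, 2.34], [-1.47, 1.5], [-3.14, 3.14]. Speed limits (rad/s): [2.57, 2.57, 3.14, 3.14, 3.14, 3.14].

INTERFACE

Orientations are given as a unit quaternion [w, x, y, z].
In Python, from workcell import env gives the robot as it stands.
- The arm moves only by the tool carry_out, never from a script. Its argument "moves" is one flat list of numbers, 7 for each row, row after row: the gripper command: -1 is shut, 1 is fully open, values between are in proportion, then the shift along the tool's x, y, z in m, then the turn, a rotation vector about the tool's x, y, z in degrees. A call has exactly 5 rows; each row shifts and turns the pose as measured when the row begins, along the tool's axes as they then stand; what a row does not reach is not made up. A row lasts 1/8 s, in which the tool goes at most 62.5 mm and 10.7 degrees, less where a joint would pass 70% of its speed; a pose out of reach is approached as far as the arm can. A call is refused whole if a number of a shift passes 0.0625 or a number of a turn 10.7, either way. A call with a gripper value outside its range is refused whole. The fingers move at their own pace and stop on an object; "squeeze" is the grip in N (left out, the last holds). Time passes only in rows, so rows that do not move let the fingers close, or fill a call up. It gives the time, the measured TCP pose, the force and the opening at its end, in the units of the state.
- env.get_state(): the state, without advancing time (a new reading comes with each control period).
- env.read_camera(name): name is "side" or "top"; returns the picture (400x640x3 uint8, red, green, blue); there is no depth.
- env.calibration(name): a dict with "camera_matrix" (3x3 intrinsics, pixels), "rvec" (rotation vector, rad) and "tvec" (3), from world to camera coordinates, as OpenCV has them. Camera axes: x right, y down, z forward; pixel columns grow to the right and rows downward; lengths in m; the calibration is good to about 2 mm. A picture is of the moment at which its call begins. calibration takes no time and is no camera call.
- env.hand_in(): hands the job in, once; it reports no verdict.
The state is a dict: "clock": time; "joint_pos": joint angles; "qvel": joint speeds; "tau": joint torques, N m; "tcp_pos": TCP position; "orientation": TCP orientation; "wrist_force": force on the tool from outside, world axes, zero at the start; "ft_torque": the same for the moment, N m; "finger_gap": finger opening in m.
Only numpy, scipy, OpenCV 4.12 (cv2) and the standard library are available. Lean on these libraries where they do the work, as an engineer would, in place of code of your own. Each camera call takes 0.05 s, during which the arm holds its last target. There are 200 camera calls.

## Working session

There is one attempt and no reset: what is moved stays moved. The work goes in short steps, Python scripts to look and compute and a tool call to move; the robot and the scene stay as the last step left them, time stands still between calls to the robot, and variables do not carry over. Pictures are saved under pics/ and viewed, about 8 in all and at most 12, crops included, and the job is handed in when it is done.

Besides the shell and the picture viewer there is one more tool, called by a JSON object that holds its "name" and its "arguments". carry_out: Moves the arm, as the interface text tells. Its arguments: {"type":"object","properties":{"moves":{"type":"array"},"squeeze":{"type":"number"}},"required":["moves"]}

```bash
mkdir -p pics; ls
python3 - <<'E'
from workcell import env
import cv2, json
for n in("side","top"):
    im=env.read_camera(n); cv2.imwrite(f"pics/{n}0.png",im[:,:,::-1])
    c=env.calibration(n); print(n,c)
print(env.get_state(), env.tip_reach)
E
```

```text
pics
side {'camera_matrix': array([[478.39613106,   0.        , 319.24267803],
       [  0.        , 478.39613106, 197.2902437 ],
       [  0.        ,   0.        ,   1.        ]]), 'rvec': array([ 2.08507226, -0.11154096,  0.05451441]), 'tvec': array([-0.50328415,  0.09535585,  1.0001809 ])}
top {'camera_matrix': array([[440.19142917,   0.        , 321.71647752],
       [  0.        , 440.19142917, 199.93415006],
       [  0.        ,   0.        ,   1.        ]]), 'rvec': array([ 2.05353038, -2.11475023,  0.26797286]), 'tvec': array([0.06704573, 0.52388867, 0.77576222])}
{'clock': 0.1, 'joint_pos': array([-1.41860394e+00,  3.13901694e-01,  4.50896008e-02,  1.30362413e+00,
        4.93911655e-05,  1.43120522e+00]), 'qvel': array([-0.00011589, -0.00289995,  0.0018852 ,  0.00108361, -0.00031285,
        0.00197692]), 'tau': array([ 2.69262200e-03, -4.81724060e+01,  2.99245101e+01,  1.27145709e-02,
       -3.45994056e-05,  1.63412000e-05]), 'tcp_pos': array([ 0.16533942, -0.55019337,  0.2086103 ]), 'orientation': array([-5.93700057e-04,  8.02390145e-01, -5.96799281e-01, -5.66082016e-04]), 'wrist_force': array([ 0.9668569 , -0.25961126, -0.90368019]), 'ft_torque': array([-0.02396243, -0.03070982, -0.01261124]), 'finger_gap': 0.08534684067979884} 0.011
```

View pics/top0.png

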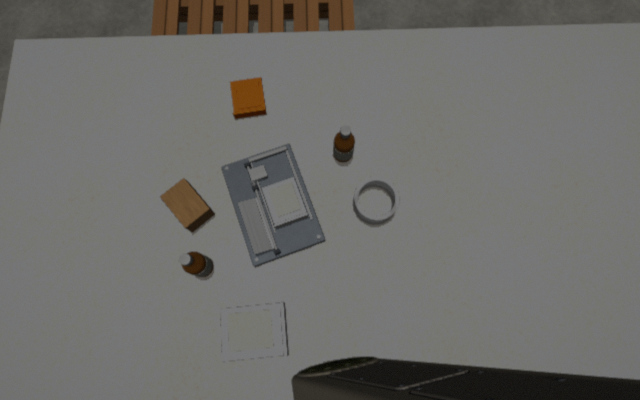

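View pics/side0.png

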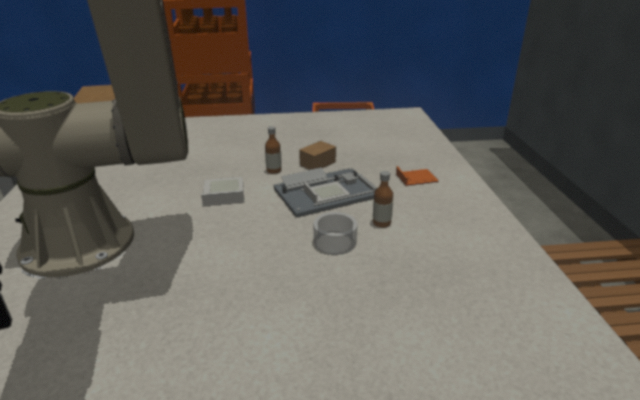

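```bash
cat > h.py <<'E'
import numpy as np, cv2
from workcell import env
C={n:env.calibration(n) for n in("side","top")}
def ray(n,uv,z):
    c=C[n];R=cv2.Rodrigues(c["rvec"])[0];o=-R.T@c["tvec"]
    p=cv2.undistortPoints(np.array(uv,float).reshape(-1,1,2),c["camera_matrix"],None)[:,0]
    d=np.c_[p,np.ones(len(p))]@R
    return o+d*((z-o[2])/d[:,2])[:,None]
def proj(n,P):
    c=C[n];return cv2.projectPoints(np.array(P,float).reshape(-1,3),c["rvec"],c["tvec"],c["camera_matrix"],None)[0][:,0]
E
python3 - <<'E'
from h import *
im=cv2.imread("pics/top0.png")
cr=im[135:275,210:340]
cv2.imwrite("pics/topc.png",cv2.resize(cr,None,fx=4.2,fy=4.2,interpolation=cv2.INTER_CUBIC))
s=cv2.imread("pics/side0.png")[160:220,265:385]
cv2.imwrite("pics/sidec.png",cv2.resize(s,None,fx=6,fy=6,interpolation=cv2.INTER_CUBIC))
hsv=cv2.cvtColor(im,cv2.COLOR_BGR2HSV)
print(hsv[155,240],hsv[250,300],hsv[180,285],hsv[200,290],hsv[300,300],hsv[230,255])
E
```

```text
[ 30   4 121] [15 16 65] [ 90   2 117] [ 36  11 120] [  0   2 121] [ 60   3 101]
```

View pics/topc.png

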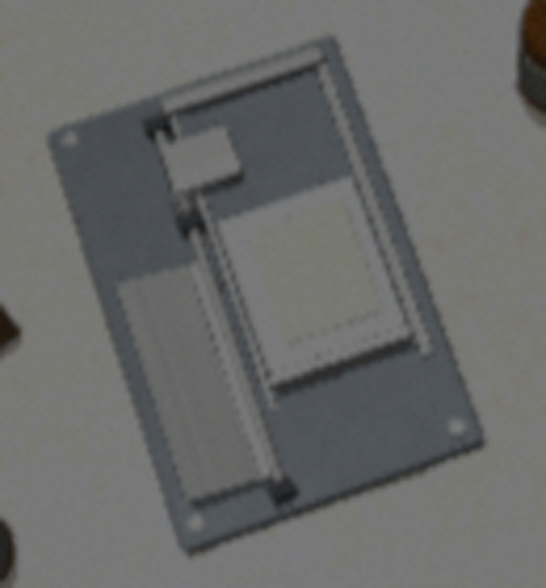

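View pics/sidec.png

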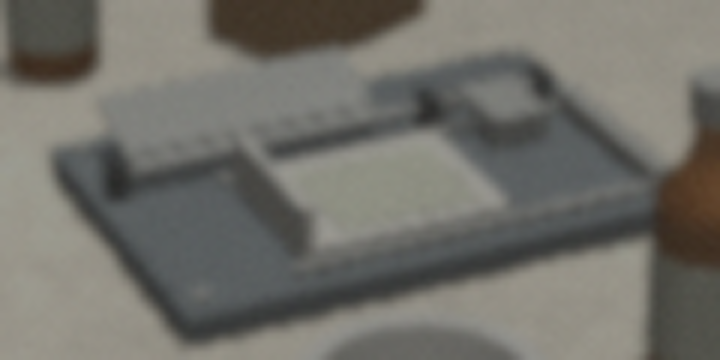

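```bash
cat >> h.py <<'E'
def fit2d(src,dst):
    a=src-src.mean(0);b=dst-dst.mean(0);th=np.arctan2((a[:,0]*b[:,1]-a[:,1]*b[:,0]).sum(),(a*b).sum())
    R=np.array([[np.cos(th),-np.sin(th)],[np.sin(th),np.cos(th)]]);return th,R,dst.mean(0)-R@src.mean(0)
E
python3 - <<'E'
from h import *
for n in C:
    R=cv2.Rodrigues(C[n]["rvec"])[0]; print(n,"cam",(-R.T@C[n]["tvec"]).round(3))
cp=lambda L:np.array(L)/4.2+[210,135]-0.4
px=cp([(50,133),(335,38),(483,437),(188,545)])
S=np.array([(106,101),(106,-51),(-116,-51),(-116,101)])/1e3
W=ray("top",px,.015)[:,:2]
th,R,t=fit2d(S,W);print("hand",np.degrees(th),t,((S@R.T+t-W)*1e3).round(1).tolist())
# mask
im=cv2.imread("pics/top0.png");g=cv2.cvtColor(im,cv2.COLOR_BGR2GRAY).astype(int)
sat=im[:,:,0].astype(int)-im[:,:,2]
m=np.zeros(g.shape,np.uint8);m[140:270,215:330]=((sat>4)[140:270,215:330])*255
m=cv2.morphologyEx(m,cv2.MORPH_CLOSE,np.ones((5,5)))
c=max(cv2.findContours(m,cv2.RETR_EXTERNAL,cv2.CHAIN_APPROX_NONE)[0],key=cv2.contourArea)
P=ray("top",c[:,0],.015)[:,:2]
r=cv2.minAreaRect((P*1e3).astype(np.float32));print("rect",r)
# lines via side selection: iterate
ctr=np.array(r[0])/1e3
cen=np.array([-5,25])/1e3
print("t from rect",ctr-R@cen)
def tr(p):return R.T@(p-t)
for nm,z,pp in [("lipTopRear",.039,[(273,387),(413,335)]),("lipbottomrear",.015,[(276,394),(414,345)]),("front",.021,[(218,215),(350,178)]),("stopnear",.025,[(170,112),(325,62)]),("padtopedge",.034,[(120,283),(190,500)]),]:
    print(nm,[(tr(w[:2])*1e3).round(1) for w in ray("top",cp(pp),z)])
# side view check: corners
sp=lambda L:np.array(L)/6+[265,160]-0.4
print("side plate lip top",[(tr(w[:2])*1e3).round(1) for w in ray("side",sp([(238,132),(312,213)]),.039)])
print("side base corners",[(tr(w[:2])*1e3).round(1) for w in ray("side",sp([(53,153),(185,325),(540,55)]),.015)])
# bystanders
for nm,u,z in [("botA cap",(346,130),.125),("botB cap",(186,260),.125),("tape",(376,186),.048)]:
    w=ray("top",[u],z)[0][:2];print(nm,w.round(3),(tr(w)*1e3).round(0))
for u in [(183,180),(162,197),(214,211),(190,230)]:
    w=ray("top",[u],.05)[0][:2];print("carton",(tr(w)*1e3).round(0))
E
```

```text
side cam [ 0.421 -0.87   0.573]
top cam [0.312 0.054 0.884]
hand 18.553929721818527 [0.55134247 0.13038097] [[1.5, 1.7], [3.7, -0.5], [-1.9, -2.9], [-3.3, 1.6]]
rect ((537.2277221679688, 153.6890411376953), (219.85098266601562, 150.3856964111328), 18.71063804626465)
t from rect [0.54992277 0.13157941]
lipTopRear [array([-61.2,  36.1]), array([-60.5, -33.4])]
lipbottomrear [array([-59.6,  36.7]), array([-59.8, -33.2])]
front [array([32.8, 34.6]), array([ 28.4, -31.9])]
stopnear [array([89.9, 40.1]), array([ 88.2, -39.9])]
padtopedge [array([12.7, 88.4]), array([-97.1,  89.1])]
side plate lip top [array([-58. ,  35.5]), array([-58.2, -37.5])]
side base corners [array([-117.1,   93.2]), array([-118.4,  -55.8]), array([107.6,  88.2])]
botA cap [0.644 0.003] [  47. -150.]
botB cap [0.411 0.289] [-83. 195.]
tape [ 0.556 -0.057] [ -55. -179.]
carton [ 89. 176.]
carton [ 69. 224.]
carton [  7. 136.]
carton [-13. 191.]
```

```bash
cat >> h.py <<'E'
TH=np.radians(18.6);T0=np.array([.5505,.131])
RS=np.array([[np.cos(TH),-np.sin(TH)],[np.sin(TH),np.cos(TH)]])
from scipy.spatial.transform import Rotation as Ro
def st():
    s=env.get_state();q=s["orientation"];R=Ro.from_quat([*q[1:],q[0]]).as_matrix()
    return s,R
def report():
    s,R=st();p=s["tcp_pos"];a=RS.T@(p[:2]-T0)
    print("t",round(s["clock"],2),"tcp st mm",(a*1e3).round(1),"z",(p[2]*1e3).round(1),"hd-108.6",round((np.degrees(np.arctan2(R[1,0],R[0,0]))-108.6+180)%360-180,2),
     "tilt",np.degrees(R[:2,2]).round(2),"F st",(RS.T@s["wrist_force"][:2]).round(1),s["wrist_force"][2].round(1),"gap",round(s["finger_gap"]*1e3,1),"q",s["joint_pos"].round(2))
E
python3 - <<'E'
from h import *
report()
s,R=st();p=s["tcp_pos"][:2].copy();h=np.arctan2(R[1,0],R[0,0])
tgt=RS@np.array([-.078,.036])+T0;H=np.radians(108.6)
pts=np.array([p,[.41,-.32],[.50,-.1],tgt]);L=np.r_[0,np.cumsum(np.linalg.norm(np.diff(pts,axis=0),axis=1))]
print("len",L[-1],tgt)
N=20
for k in range(N):
    f=np.interp(k+1,[0,2,N],[0,.06,1])*L[-1]
    w=np.array([np.interp(f,L,pts[:,i]) for i in(0,1)])
    x=np.array([np.cos(h),np.sin(h)]);y=np.array([x[1],-x[0]])
    d=w-p;dz=np.radians(181.9)/N
    print(np.round([d@x,d@y],3),round(-np.degrees(dz),1)); p=w;h+=dz
E
```

```text
t 0.1 tcp st mm [-582.3 -522.8] z 208.6 hd-108.6 178.12 tilt [-0.01  0.09] F st [ 0.8 -0.6] -0.9 gap 85.3 q [-1.42  0.31  0.05  1.3   0.    1.43]
len 0.8163893275163878 [0.46509153 0.14024084]
[-0.011 -0.022] -9.1
[-0.007 -0.023] -9.1
[-0.006 -0.042] -9.1
[ 0.001 -0.043] -9.1
[ 0.007 -0.042] -9.1
[ 0.014 -0.04 ] -9.1
[ 0.02  -0.038] -9.1
[ 0.026 -0.034] -9.1
[ 0.027 -0.032] -9.1
[ 0.022 -0.037] -9.1
[ 0.027 -0.033] -9.1
[ 0.032 -0.028] -9.1
[ 0.036 -0.023] -9.1
[ 0.039 -0.017] -9.1
[ 0.034 -0.024] -9.1
[ 0.035 -0.025] -9.1
[ 0.038 -0.019] -9.1
[ 0.041 -0.012] -9.1
[ 0.042 -0.006] -9.1
[0.043 0.001] -9.1
```

{"name": "carry_out", "arguments": {"moves": [0.35,-0.011,-0.022,0,0,0,-9.1,0.35,-0.007,-0.023,0,0,0,-9.1,0.35,-0.006,-0.042,0,0,0,-9.1,0.35,0.001,-0.043,0,0,0,-9.1,0.35,0.007,-0.042,0,0,0,-9.1], "squeeze": 60}}

```text
clock: 0.72
tcp_pos: [0.2938, -0.4259, 0.2057]
orientation: [-0.003, 0.973, -0.231, -0.002]
wrist_force: [0.7, -0.9, 0.0]
finger_gap: 0.0572
```

{"name": "carry_out", "arguments": {"moves": [0.35,0.014,-0.04,0,0,0,-9.1,0.35,0.02,-0.038,0,0,0,-9.1,0.35,0.026,-0.034,0,0,0,-9.1,0.35,0.027,-0.032,0,0,0,-9.1,0.35,0.022,-0.037,0,0,0,-9.1]}}

```text
clock: 1.35
tcp_pos: [0.4298, -0.2566, 0.2044]
orientation: [-0.005, 0.984, 0.177, -0.001]
wrist_force: [1.1, 0.3, -0.9]
finger_gap: 0.0575
```

{"name": "carry_out", "arguments": {"moves": [0.35,0.027,-0.033,0,0,0,-9.1,0.35,0.032,-0.028,0,0,0,-9.1,0.35,0.036,-0.023,0,0,0,-9.1,0.35,0.039,-0.017,0,0,0,-9.1,0.35,0.034,-0.024,0,0,0,-9.1]}}

```text
clock: 1.98
tcp_pos: [0.4827, -0.046, 0.204]
orientation: [-0.006, 0.832, 0.555, 0.0]
wrist_force: [-0.2, 0.4, -0.1]
finger_gap: 0.0578
```

```bash
python3 -c "
from h import *
report()"
```

```text
t 1.98 tcp st mm [-120.7 -146.2] z 204.0 hd-108.6 -41.21 tilt [-0.37  0.61] F st [-0.   0.4] -0.1 gap 57.8 q [-0.27  0.15 -0.18  1.25  0.01  0.13]
```

{"name": "carry_out", "arguments": {"moves": [0.35,0.033,-0.0175,0,0,0,-8.2,0.35,0.035,-0.0125,0,0,0,-8.2,0.35,0.037,-0.0075,0,0,0,-8.2,0.35,0.037,-0.002,0,0,0,-8.2,0.35,0.037,0.003,0,0,0,-8.2]}}

```text
clock: 2.6
tcp_pos: [0.4611, 0.1461, 0.2043]
orientation: [-0.007, 0.575, 0.818, 0.002]
wrist_force: [0.4, -0.1, -0.1]
finger_gap: 0.0577
```

```bash
cat >> h.py <<'E'
def corr(x,y,z=None,n=1):
    "row shift (tool) + rotvec to reach station x,y (mm), world z, tool straight"
    s,R=st();p=s["tcp_pos"];w=np.r_[RS@np.array([x,y])/1e3+T0,p[2] if z is None else z/1e3]
    G=np.c_[np.r_[RS[:,1],0],np.r_[RS[:,0],0],[0,0,-1]]
    print("corr",(R.T@(w-p)/n).round(4),np.degrees(Ro.from_matrix(R.T@G).as_rotvec()/n).round(2))
E
python3 -c "
from h import *
report();corr(-78,36,100,5)"
```

```text
t 2.6 tcp st mm [-79.9  42.8] z 204.3 hd-108.6 1.24 tilt [-0.58  0.63] F st [ 0.3 -0.3] -0.1 gap 57.7 q [ 0.13  0.14 -0.18  1.25  0.01 -0.21]
corr [-0.0017  0.0005  0.0208] [-0.07 -0.16  0.25]
```

{"name": "carry_out", "arguments": {"moves": [0.35,-0.0017,0.0005,0.021,-0.07,-0.16,0.25,0.35,-0.0017,0.0005,0.021,-0.07,-0.16,0.25,0.35,-0.0017,0.0005,0.021,-0.07,-0.16,0.25,0.35,-0.0017,0.0005,0.021,-0.07,-0.16,0.25,0.35,-0.0017,0.0005,0.021,-0.07,-0.16,0.25]}}

```text
clock: 3.22
tcp_pos: [0.4649, 0.1431, 0.0964]
orientation: [0.001, 0.581, 0.814, 0.0]
wrist_force: [-0.5, 0.3, -0.2]
finger_gap: 0.0575
```

{"name": "carry_out", "arguments": {"moves": [0.35,0,0,0.01,0,0,0,0.35,0,0,0.01,0,0,0,0.35,0,0,0.01,0,0,0,0.35,0,0,0,0,0,0,0.35,0,0,0,0,0,0]}}

```text
clock: 3.85
tcp_pos: [0.4639, 0.143, 0.0641]
orientation: [-0.0, 0.581, 0.814, -0.0]
wrist_force: [-0.5, -0.6, -0.9]
finger_gap: 0.0575
```

```bash
cat >> h.py <<'E'
def snap(nm):
    a=env.read_camera("top")[:,:,::-1][150:270,205:335];b=env.read_camera("side")[:,:,::-1][100:230,250:400]
    A=cv2.resize(a,(400,369),interpolation=cv2.INTER_CUBIC);B=cv2.resize(b,(400,347),interpolation=cv2.INTER_CUBIC)
    o=np.zeros((369,800,3),np.uint8);o[:369,:400]=A;o[:347,400:]=B
    cv2.imwrite(f"pics/{nm}.png",cv2.convertScaleAbs(o,alpha=1.8))
E
python3 -c "
from h import *
report();corr(-78,36,60,5);snap('a')"
```

```text
t 3.85 tcp st mm [-78.2  39. ] z 64.1 hd-108.6 0.42 tilt [-0.07 -0.01] F st [-0.6 -0.4] -0.9 gap 57.5 q [ 0.13  0.24 -0.43  0.9  -0.   -0.2 ]
corr [-0.0006  0.      0.0008] [-0.01 -0.    0.08]
```

View pics/a.png

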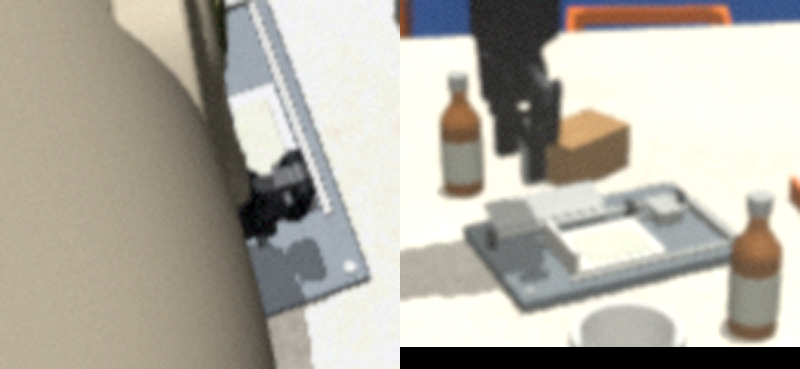

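```bash
python3 -c "
from h import *
for yy in (3,75):
  for z in (45,53,61):
    w=np.r_[RS@np.array([-78,yy])/1e3+T0,z/1e3];u=proj('side',w)[0];print(yy,z,((u-[250,100])*2.667+[400,0]).round(0),proj('top',w)[0].round(0))
"
```

```text
3 45 [537. 232.] [293. 229.]
3 53 [537. 223.] [293. 228.]
3 61 [536. 215.] [292. 227.]
75 45 [507. 198.] [258. 242.]
75 53 [506. 190.] [257. 241.]
75 61 [506. 182.] [256. 240.]
```

```bash
python3 -c "
from h import *
b=env.read_camera('side')[:,:,::-1];c=env.read_camera('side')[:,:,::-1]
cv2.imwrite('pics/b.png',cv2.resize(cv2.convertScaleAbs(b[90:230,240:400],alpha=2.2),None,fx=4,fy=4,interpolation=cv2.INTER_CUBIC))
print(np.abs(b.astype(int)-c).mean());report()
for z in (53,85,95):
    w=np.r_[RS@np.array([-78,3])/1e3+T0,z/1e3];print((proj('side',w)[0]-[240,90])*4)
"
```

```text
1.1288229166666666
t 4.05 tcp st mm [-78.2  39. ] z 64.2 hd-108.6 0.42 tilt [-0.06 -0.01] F st [-0.2  1.2] 0.5 gap 57.7 q [ 0.13  0.24 -0.43  0.9  -0.   -0.2 ]
[244.95862455 375.09806651]
[243.49994259 325.6121587 ]
[243.03541088 309.85288137]
```

View pics/b.png

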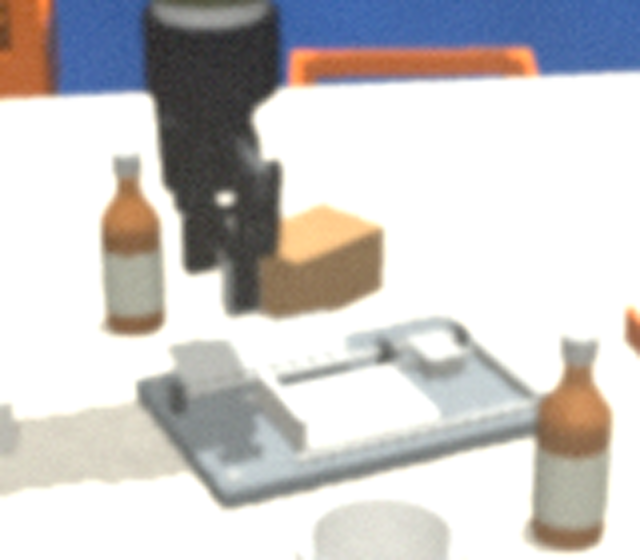

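```bash
python3 -c "
from h import *
b=env.read_camera('side')[:,:,::-1];a=cv2.imread('pics/side0.png')
g=lambda i:cv2.cvtColor(i,cv2.COLOR_BGR2GRAY).astype(int)
a=g(a);b=g(b)
for r in range(160,194,2): print(r,a[r,284:318:3],b[r,284:318:3])
"
```

```text
160 [144 147 147 146 146 106  57  56  56  56  57  54] [144 141 143 139  71  32  28  52  55  53  56  56]
162 [143 145 145 144 144 104  57  55  54  56  58  58] [144 144 145 140  70  33  30  49  54  53  56  55]
164 [145 144 144 144 145 108  57  56  58  56  57  55] [144 145 143 142  70  35  31  49  55  53  57  56]
166 [145 146 143 147 146 122  78  60  56  56  58  60] [145 143 142 142  76  34  37  52  55  54  55  58]
168 [144 143 144 145 144 144 130  91  67  68  83  95] [144 144 143 145  99  68  85  84  64  67  79  96]
170 [144 145 143 145 147 145 140 130 110 117 122 126] [145 143 143 145 137 131 133 131 109 115 122 128]
172 [146 147 144 139 139 134 131 129 126 128 126 128] [145 145 142 139 138 134 131 129 128 127 127 128]
174 [142 138 136 129 129 128 127 128 127 128 129 127] [135 125 117 114 118 127 128 127 126 126 128 129]
176 [131 128 129 128 128 127 128 128 129 129 130 131] [ 98  89  87  87  89 123 125 127 128 130 128 129]
178 [128 129 128 128 127 127 127 129 129 127 129 120] [ 88  87  86  85  86 108 128 128 130 127 128 119]
180 [127 128 129 130 127 128 126 127 120 117 116 112] [ 91  87  86  87  87  95 126 128 120 117 114 112]
182 [118 128 127 127 125 118 117 125 113 112 103  89] [ 87  85  87  86  87  85 108 123 110 112 101  88]
184 [ 84 123 119 115 118 112 114 110 116  76  71  78] [ 66  85  83  83  81  80  94 109 114  76  71  77]
186 [ 61 108 112 115 103  88  75  76 120 101 116 136] [ 50  77  80  82  78  71  69  76 119 100 116 134]
188 [ 48  89  88  76  68  67  85  73  92 140 147 143] [ 41  71  72  68  64  62  71  70  90 139 146 143]
190 [ 42  64  67  76  80  88  90  70  72 119 145 140] [ 39  60  61  62  63  63  70  69  71 119 143 141]
192 [ 51  76  89  92  93  93  92  74  71  84 140 141] [ 42  63  63  64  64  62  63  66  70  84 140 140]
```

{"name": "carry_out", "arguments": {"moves": [0.35,-0.001,0,0.003,0,0,0,0.35,-0.001,0,0.003,0,0,0,0.35,-0.001,0,0.003,0,0,0,0.35,0,0,0.003,0,0,0,0.35,0,0,0,0,0,0]}}

```text
clock: 4.72
tcp_pos: [0.4649, 0.1399, 0.0513]
orientation: [-0.0, 0.581, 0.814, -0.0]
wrist_force: [0.1, -0.1, 0.8]
finger_gap: 0.0578
```

```bash
cat >> h.py <<'E'
def tip():
    b=env.read_camera('side')[:,:,::-1];g=cv2.cvtColor(b,cv2.COLOR_BGR2GRAY).astype(int);return b,g
E
python3 -c "
from h import *
report();b,g=tip()
for r in range(160,196,2): print(r,g[r,280:318:3])
for y in (0,72):
  for z in (40,70,80):
    w=np.r_[RS@np.array([-78,y])/1e3+T0,z/1e3];print(y,z,proj('side',w)[0])
"
```

```text
t 4.72 tcp st mm [-78.3  35.7] z 51.3 hd-108.6 0.41 tilt [-0.06 -0.01] F st [ 0.1 -0.2] 0.8 gap 57.8 q [ 0.13  0.25 -0.45  0.87 -0.   -0.21]
160 [ 83 141  78  29  30  48  38  29  32  44  53  56  56]
162 [ 80 143  87  36  49  80  49  29  36  54  54  56  56]
164 [ 82 143 125 101 119 116  49  32  34  55  56  54  56]
166 [ 77 143 144 143 143 123  52  29  35  56  55  55  57]
168 [ 68 142 145 143 144 123  56  30  39  69  64  74  91]
170 [ 73 144 143 143 142 122  54  32  46 112 112 120 128]
172 [112 145 146 145 141 121  56  36  58 122 127 128 128]
174 [143 140 132 117 123 119  79  81 100 127 126 128 128]
176 [139 102  91  87  92  96 107 122 126 127 127 130 130]
178 [142  94  88  85  85  86  92 124 129 129 129 129 122]
180 [148 106  86  86  88  87  85 109 127 119 120 110 115]
182 [127  94  86  87  88  84  83  93 104 117 112 105  94]
184 [ 74  65  83  83  83  80  81  86  88 127  82  71  73]
186 [ 64  49  69  81  82  81  73  70  70 108 104 110 128]
188 [ 61  42  60  72  71  66  61  69  70  77 129 147 144]
190 [ 63  43  52  63  64  63  65  69  69  70  96 145 140]
192 [ 59  48  55  63  62  63  63  62  63  69  75 127 140]
194 [ 55  60  61  61  65  62  64  63  73  71  70  86 129]
0 40 [301.88096291 189.25835314]
0 70 [301.54930826 177.78728003]
0 80 [301.43675795 173.89445711]
72 40 [290.53095143 176.48973019]
72 70 [290.07004328 165.42164077]
72 80 [289.91376735 161.6688846 ]
```

{"name": "carry_out", "arguments": {"moves": [0.35,0,0,0.002,0,0,0,0.35,0,0,0.002,0,0,0,0.35,0,0,0.002,0,0,0,0.35,0,0,0.002,0,0,0,0.35,0,0,0.002,0,0,0]}}

```text
clock: 5.4
tcp_pos: [0.4653, 0.14, 0.0411]
orientation: [-0.0, 0.581, 0.814, -0.0]
wrist_force: [-0.7, 0.4, -0.7]
finger_gap: 0.0579
```

```bash
python3 -c "
from h import *
report()
F=[([106,101,15],),([-116,101,15],),([-116,-51,15],),([106,-51,15],),([-98,89,40],),([12,89,40],),([-59,35,39],),([-59,-35,39],)]
for (f,) in F:
    w=np.r_[RS@np.array(f[:2])/1e3+T0,f[2]/1e3];u=proj('side',w)[0];print(f,u.round(1),((u+.4-[265,160])*6).round(0))
"
```

```text
t 5.4 tcp st mm [-77.8  35.7] z 41.1 hd-108.6 0.43 tilt [-0.01 -0.01] F st [-0.5  0.6] -0.7 gap 57.9 q [ 0.13  0.27 -0.46  0.85 -0.   -0.21]
[106, 101, 15] [351.4 166.9] [521.  44.]
[-116, 101, 15] [272.4 183.6] [ 47. 144.]
[-116, -51, 15] [295.3 212.4] [184. 317.]
[106, -51, 15] [380.9 191.9] [698. 194.]
[-98, 89, 40] [280.4 175.2] [95. 94.]
[12, 89, 40] [321.1 166.8] [339.  43.]
[-59, 35, 39] [303.6 181.7] [234. 132.]
[-59, -35, 39] [315.5 194.6] [305. 210.]
```

{"name": "carry_out", "arguments": {"moves": [0.35,0,0,0.004,0,0,0,0.35,0,0,0.004,0,0,0,0.35,0,0,0.004,0,0,0,0.35,0,0,0.004,0,0,0,0.35,0,0,0.002,0,0,0]}}

```text
clock: 6.02
tcp_pos: [0.4651, 0.14, 0.0216]
orientation: [-0.0, 0.581, 0.814, -0.0]
wrist_force: [0.7, -0.2, -1.6]
finger_gap: 0.0576
```

```bash
python3 -c "
from h import *
report();snap('c')
b,g=tip()
for r in range(168,200,2): print(r,g[r,280:318:3])
"
```

```text
t 6.03 tcp st mm [-78.   35.7] z 21.6 hd-108.6 0.42 tilt [-0.04 -0.01] F st [ 0.6 -0.5] -1.6 gap 57.6 q [ 0.13  0.29 -0.48  0.8  -0.   -0.21]
168 [ 67 141  96  27  29  30  30  28  31  31  42  74  91]
170 [ 71 142  95  28  31  41  32  29  30  37  80 120 126]
172 [111 145 101  29  28  54  42  29  35  89 119 127 128]
174 [144 138 110  43  53  78  55  28  41 119 126 129 128]
176 [140 103  91  79  83  84  54  30  42 120 128 127 129]
178 [142  95  85  87  86  78  53  31  44 121 130 128 121]
180 [148 106  87  89  86  80  56  32  41 111 120 112 118]
182 [127  92  86  87  87  79  56  33  37 104 113 105  93]
184 [ 74  64  81  83  81  75  60  39  50 118  82  72  74]
186 [ 65  48  68  81  82  77  65  61  66 107 104 110 130]
188 [ 66  44  61  74  69  64  64  68  72  77 128 148 145]
190 [ 62  42  52  60  64  63  64  68  70  69  98 145 140]
192 [ 60  46  54  65  63  63  62  61  65  70  71 126 140]
194 [ 52  60  61  65  62  63  64  64  62  65  70  88 129]
196 [ 63  59  63  64  63  61  63  63  62  77  72  70 100]
198 [84 53 61 62 63 63 61 62 64 88 77 69 97]
```

View pics/c.png

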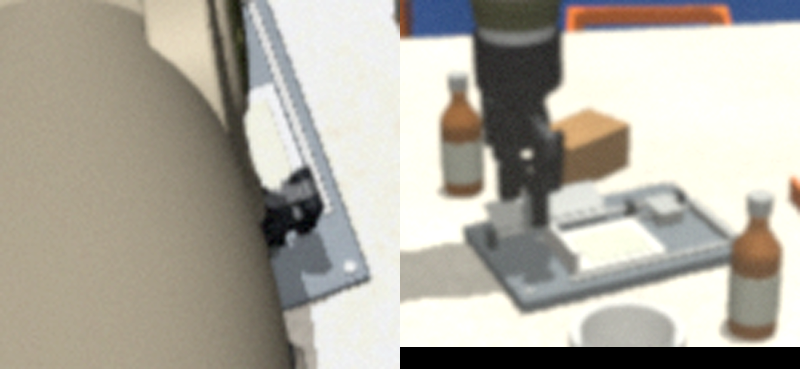

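```bash
python3 -c "
from h import *
for u in [(291,205+0),(309,213),(301,216),(291,229),(300,228)]:
  print(u,[((RS.T@(ray('top',[u],z)[0][:2]-T0))*1e3).round(0).tolist() for z in (.02,.05,.08,.11)])
print('side tip',[((RS.T@(ray('side',[(301,184.5)],z)[0][:2]-T0))*1e3).round(0).tolist() for z in (.01,.02,.03,.04,.05)])
print('side tip2',[((RS.T@(ray('side',[(290.5,175)],z)[0][:2]-T0))*1e3).round(0).tolist() for z in (.01,.02,.03,.04,.05)])
a=cv2.imread('pics/top0.png');b=env.read_camera('top')[:,:,::-1]
o=cv2.convertScaleAbs(np.hstack([b[190:260,260:340]]),alpha=2.5);cv2.imwrite('pics/d.png',cv2.resize(o,None,fx=7,fy=7,interpolation=cv2.INTER_CUBIC))
"
```

```text
(291, 205) [[-25.0, -9.0], [-33.0, -9.0], [-41.0, -9.0], [-49.0, -8.0]]
(309, 213) [[-54.0, -38.0], [-61.0, -37.0], [-67.0, -35.0], [-74.0, -34.0]]
(301, 216) [[-54.0, -21.0], [-61.0, -20.0], [-68.0, -19.0], [-74.0, -18.0]]
(291, 229) [[-72.0, 7.0], [-78.0, 7.0], [-84.0, 7.0], [-91.0, 6.0]]
(300, 228) [[-76.0, -11.0], [-82.0, -10.0], [-88.0, -10.0], [-95.0, -9.0]]
side tip [[-50.0, 75.0], [-57.0, 57.0], [-64.0, 40.0], [-71.0, 23.0], [-78.0, 5.0]]
side tip2 [[-54.0, 135.0], [-61.0, 117.0], [-68.0, 98.0], [-75.0, 80.0], [-82.0, 61.0]]
```

View pics/d.png

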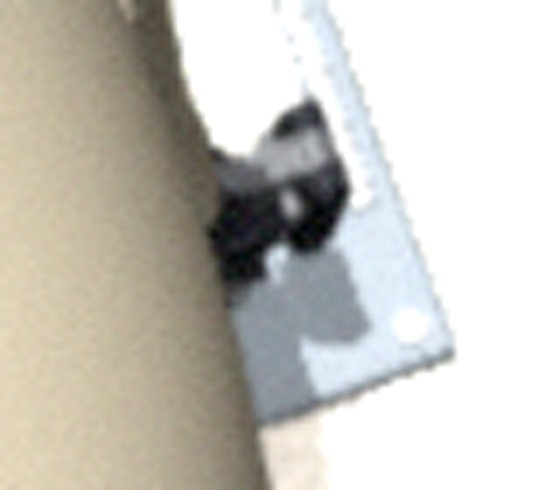

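{"name": "carry_out", "arguments": {"moves": [0.35,0,0,0.002,0,0,0,0.35,0,0,0.002,0,0,0,0.35,0,0,0.002,0,0,0,0.35,0,0,0.001,0,0,0,0.35,0,0,0.001,0,0,0]}}

```text
clock: 6.85
tcp_pos: [0.4657, 0.1401, 0.0138]
orientation: [0.0, 0.581, 0.814, 0.0]
wrist_force: [-0.7, 0.8, -0.1]
finger_gap: 0.0574
```

```bash
python3 -c "
from h import *
report()
b,g=tip()
for r in range(168,200,2): print(r,g[r,280:318:3])
"
```

```text
t 6.85 tcp st mm [-77.5  35.6] z 13.8 hd-108.6 0.42 tilt [ 0.04 -0.  ] F st [-0.4  0.9] -0.1 gap 57.4 q [ 0.13  0.3  -0.49  0.78 -0.   -0.21]
168 [ 68 141 107  29  26  29  40  29  29  31  37  74  91]
170 [ 71 143 108  30  29  26  28  29  31  31  54 119 128]
172 [111 147 118  26  30  29  28  30  30  31  63 126 129]
174 [142 140 108  31  28  41  32  33  30  57  92 126 129]
176 [139 102  79  31  36  49  53  32  35 110 126 129 129]
178 [142  95  83  61  71  78  54  28  36 117 129 128 122]
180 [148 105  88  86  86  85  56  31  35 107 121 111 117]
182 [129  94  86  88  87  84  55  30  34 101 112 106  95]
184 [ 77  66  82  84  82  77  56  33  34 108  82  71  75]
186 [ 64  50  69  82  83  77  57  34  36 103 104 109 130]
188 [ 62  44  59  75  70  63  61  54  62  76 128 148 146]
190 [ 62  43  52  62  63  62  61  65  68  70  97 145 140]
192 [ 60  47  54  64  62  61  62  62  63  68  74 126 140]
194 [ 55  59  62  62  62  63  64  63  64  68  69  86 130]
196 [62 59 64 63 63 63 63 64 64 77 70 68 99]
198 [84 53 62 62 62 63 64 63 64 86 74 69 95]
```

{"name": "carry_out", "arguments": {"moves": [0.35,0,0,0.0015,0,0,0,0.35,0,0,0.0015,0,0,0,0.35,0,0,0.0015,0,0,0,0.35,0,0,0.001,0,0,0,0.35,0,0,0.001,0,0,0]}}

```text
clock: 7.52
tcp_pos: [0.4658, 0.1402, 0.007]
orientation: [0.0, 0.581, 0.814, 0.0]
wrist_force: [-1.9, 0.6, 4.3]
finger_gap: 0.0575
```

{"name": "carry_out", "arguments": {"moves": [0.35,0,0,0.0015,0,0,0,0.35,0,0,0.0015,0,0,0,0.35,0,0,0.001,0,0,0,0.35,0,0,0.001,0,0,0,0.35,0,0,0.001,0,0,0]}}

```text
clock: 8.15
tcp_pos: [0.4654, 0.1414, 0.0027]
orientation: [-0.0, 0.58, 0.815, 0.002]
wrist_force: [-2.1, 1.1, 5.5]
finger_gap: 0.0578
```

```bash
python3 -c "
from h import *
report()
b,g=tip()
for r in range(174,200,2): print(r,g[r,280:318:3])
"
```

```text
t 8.15 tcp st mm [-77.3  37. ] z 2.7 hd-108.6 0.51 tilt [0.06 0.18] F st [-1.7  1.7] 5.5 gap 57.8 q [ 0.13  0.31 -0.51  0.75  0.   -0.21]
174 [144 148 110  30  30  27  32  27  30  30  60 125 126]
176 [149 147 111  30  28  32  25  30  31  31  65 123 128]
178 [143 114  84  29  29  32  30  29  33  52  88 124 126]
180 [141  89  74  33  41  49  48  29  34 104 113 117 117]
182 [129  82  80  65  74  75  53  30  37 104 108 107  94]
184 [ 75  65  81  81  81  78  57  29  35 109  81  70  75]
186 [ 62  48  69  81  79  78  56  31  35 105 104 109 129]
188 [ 62  43  60  73  69  62  53  31  35  71 128 149 144]
190 [ 61  44  51  62  63  63  53  33  38  67  97 146 139]
192 [ 60  46  52  63  62  65  62  53  58  67  74 126 141]
194 [ 54  60  62  62  64  62  64  62  61  67  69  87 130]
196 [ 63  60  62  64  63  62  62  62  63  79  71  72 100]
198 [85 53 62 62 63 61 63 62 63 87 77 69 98]
```

{"name": "carry_out", "arguments": {"moves": [0.35,-0.0005,0,0.0015,0,0,0,0.35,-0.0005,0,0.0015,0,0,0,0.35,0,0,0.0015,0,0,0,0.35,0,0,0.0015,0,0,0,0.35,0,0,0.001,0,0,0]}}

```text
clock: 8.82
tcp_pos: [0.4653, 0.142, -0.0015]
orientation: [-0.001, 0.579, 0.815, 0.003]
wrist_force: [-2.9, -0.6, 9.9]
finger_gap: 0.0576
```

```bash
python3 -c "
from h import *
report();corr(-77,36,-3,1)
b,g=tip()
for r in range(174,200,2): print(r,g[r,280:318:3])
"
```

```text
t 8.82 tcp st mm [-77.2  37.6] z -1.5 hd-108.6 0.59 tilt [0.1  0.37] F st [-3.   0.3] 9.9 gap 57.6 q [ 0.13  0.32 -0.51  0.74  0.01 -0.21]
corr [-0.0016  0.0002  0.0015] [ 0.22 -0.32  0.59]
174 [144 148 107  30  26  26  41  33  27  27  56 130 127]
176 [150 150 114  31  28  32  30  29  31  32  58 121 123]
178 [149 149 119  30  26  34  31  29  30  31  65 124 122]
180 [144 122  91  32  30  37  33  29  31  56  92 116 115]
182 [119  81  75  42  50  60  50  31  35  92 111 102  94]
184 [ 78  67  78  72  77  75  55  27  36 108  81  71  73]
186 [ 63  50  72  81  84  76  56  29  33 104 103 110 132]
188 [ 65  42  60  75  69  64  54  31  32  72 129 150 145]
190 [ 63  42  53  64  63  63  52  34  34  64  96 146 142]
192 [ 59  47  52  65  64  63  60  36  41  65  74 128 140]
194 [ 56  59  59  63  63  62  62  56  61  67  71  85 130]
196 [64 60 65 63 62 62 62 63 64 77 69 70 99]
198 [86 54 60 63 62 65 64 62 63 86 75 70 95]
```

```bash
python3 -c "
from h import *
b,g=tip();a=cv2.imread('pics/side0.png')
f=lambda i:cv2.resize(cv2.convertScaleAbs(i[155:215,265:385],alpha=1.5),None,fx=5,fy=5,interpolation=cv2.INTER_CUBIC)[:295]
cv2.imwrite('pics/e.png',np.vstack([f(a),f(b)]))
"
```

```text
(no output)
```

View pics/e.png

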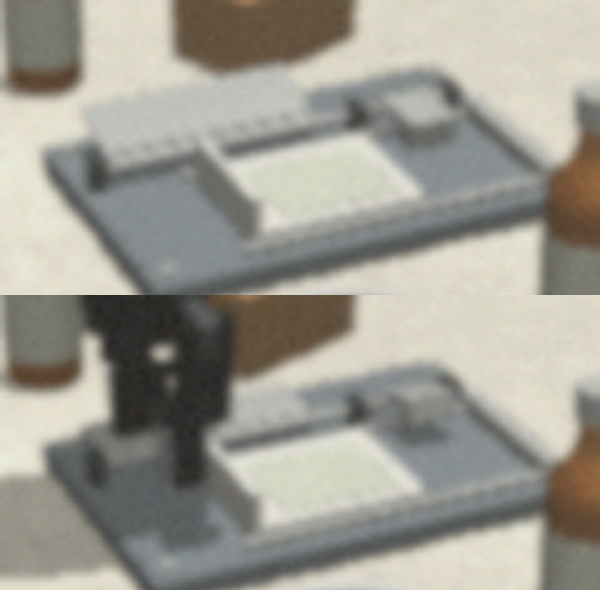

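{"name": "carry_out", "arguments": {"moves": [0.35,-0.0005,0.002,0.001,0.05,-0.08,0.12,0.35,-0.0005,0.004,0.0008,0.05,-0.08,0.12,0.35,-0.0005,0.004,0.0008,0.05,-0.08,0.12,0.35,-0.0003,0.004,0.0008,0.05,-0.08,0.12,0.35,-0.0003,0.004,0.0008,0.05,-0.08,0.12]}}

```text
clock: 9.55
tcp_pos: [0.4677, 0.143, -0.004]
orientation: [-0.008, 0.582, 0.813, -0.01]
wrist_force: [-13.5, -7.0, 25.5]
finger_gap: 0.0575
```

```bash
python3 -c "
from h import *
report();corr(-58,36,-2,1)
b,g=tip()
for r in range(178,198,2): print(r,g[r,280:321:3])
"
```

```text
t 9.55 tcp st mm [-74.6  37.8] z -4.0 hd-108.6 0.16 tilt [-1.43 -0.44] F st [-15.   -2.4] 25.5 gap 57.5 q [ 0.14  0.35 -0.48  0.77 -0.   -0.19]
corr [-0.0019  0.0165 -0.0024] [-1.5  -0.04  0.16]
178 [150 149 146  60  25  33  43  28  29  32  32  99 120 120]
180 [148 148 137  58  27  31  42  31  32  34  56 106 122 110]
182 [131 113  96  50  37  48  56  37  34  57  99 105  93  77]
184 [77 73 78 71 70 73 65 38 25 60 77 68 73 88]
186 [ 64  51  71  81  82  79  64  42  28  63  85 109 130 142]
188 [ 63  43  59  72  69  63  58  39  29  55 102 146 144 143]
190 [ 61  41  51  63  65  63  60  40  30  53  89 146 140 141]
192 [ 59  47  56  63  63  63  58  44  37  52  73 126 140 141]
194 [ 54  60  62  62  62  62  60  54  54  64  70  87 128 139]
196 [ 61  59  63  61  62  64  63  64  63  63  70  71  98 142]
```

{"name": "carry_out", "arguments": {"moves": [0.35,-0.001,0.002,-0.002,-0.7,0,0.1,0.35,-0.0005,0.004,0,-0.7,0,0,0.35,-0.0003,0.004,0,0,0,0,0.35,0,0.004,0.0002,0,0,0,0.35,0,0.004,0.0002,0,0,0]}}

```text
clock: 10.22
tcp_pos: [0.4735, 0.1453, -0.0014]
orientation: [-0.007, 0.582, 0.813, -0.007]
wrist_force: [-6.4, -2.9, 10.0]
finger_gap: 0.0576
```

```bash
python3 -c "
from h import *
report();corr(-58,36,-2,1)
b,g=tip()
for r in range(178,198,2): print(r,g[r,280:321:3])
"
```

```text
t 10.22 tcp st mm [-68.4  38.1] z -1.4 hd-108.6 0.17 tilt [-1.17 -0.21] F st [-7.  -0.8] 10.0 gap 57.6 q [ 0.14  0.35 -0.47  0.78 -0.   -0.19]
corr [-0.0021  0.0104  0.0004] [-1.17 -0.18  0.17]
178 [149 149 146 125  40  30  35  39  29  29  34  54 116 124]
180 [145 127 110  87  37  33  39  49  32  30  69 102 115 112]
182 [121  83  82  79  60  59  71  59  35  35  82 104  94  80]
184 [75 67 79 83 81 79 80 60 33 30 60 72 74 90]
186 [ 63  49  72  81  80  79  74  60  35  28  68 109 132 140]
188 [ 65  41  59  75  70  65  61  59  35  31  74 131 144 144]
190 [ 59  38  53  62  63  63  62  59  34  32  65 126 139 141]
192 [ 60  47  51  65  64  63  64  61  46  50  68  92 141 140]
194 [ 53  60  60  62  63  64  63  64  63  64  68  73 119 141]
196 [ 63  61  63  64  63  61  64  63  64  62  67  71  79 140]
```

{"name": "carry_out", "arguments": {"moves": [0.35,-0.0005,0.005,0.0002,-0.3,0,0,0.35,-0.0005,0.005,0.0002,-0.3,0,0,0.35,-0.0005,0.005,0.0002,-0.3,0,0,0.35,-0.0005,0.005,0.0002,-0.3,0,0,0.35,-0.0005,0.005,0.0002,-0.3,0,0]}}

```text
clock: 10.9
tcp_pos: [0.4842, 0.1492, -0.0028]
orientation: [-0.008, 0.581, 0.814, -0.005]
wrist_force: [-8.9, -3.2, 12.1]
finger_gap: 0.0575
```

```bash
python3 -c "
from h import *
report()"
```

```text
t 10.9 tcp st mm [-57.   38.4] z -2.8 hd-108.6 0.31 tilt [-1.07  0.06] F st [-9.4 -0.2] 12.1 gap 57.5 q [ 0.14  0.37 -0.44  0.78  0.   -0.19]
```

{"name": "carry_out", "arguments": {"moves": [0.35,-0.001,0.006,0,-0.3,0,0,0.35,-0.001,0.006,0,-0.3,0,0,0.35,-0.001,0.006,0,-0.3,0,0,0.35,-0.001,0.006,0,-0.3,0,0,0.35,-0.001,0.006,0,-0.3,0,0]}}

```text
clock: 11.52
tcp_pos: [0.4987, 0.1536, -0.003]
orientation: [-0.01, 0.58, 0.815, -0.002]
wrist_force: [-7.5, -0.2, 11.7]
finger_gap: 0.0575
```

```bash
python3 -c "
from h import *
report();snap('f')"
```

```text
t 11.53 tcp st mm [-41.8  38. ] z -3.0 hd-108.6 0.49 tilt [-1.12  0.47] F st [-7.1  2.2] 11.7 gap 57.5 q [ 0.14  0.39 -0.4   0.79  0.01 -0.2 ]
```

View pics/f.png

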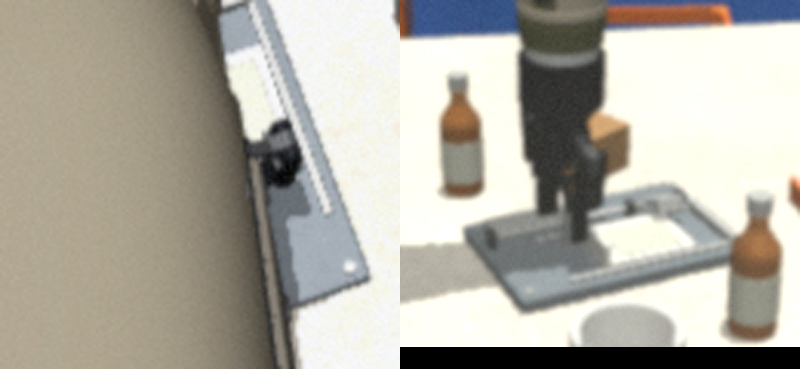

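{"name": "carry_out", "arguments": {"moves": [0.35,-0.0008,0.006,0,-0.3,-0.1,0.1,0.35,-0.0008,0.006,0,-0.3,-0.1,0.1,0.35,-0.0008,0.006,0,-0.3,-0.1,0.1,0.35,-0.0008,0.006,0,-0.3,-0.1,0.1,0.35,-0.0008,0.006,0,-0.3,-0.1,0.1]}}

```text
clock: 12.25
tcp_pos: [0.5145, 0.159, -0.003]
orientation: [-0.008, 0.582, 0.813, -0.001]
wrist_force: [-7.9, -1.0, 10.7]
finger_gap: 0.0578
```

```bash
python3 -c "
from h import *
report();corr(-11,38)"
```

```text
t 12.25 tcp st mm [-25.2  38. ] z -3.0 hd-108.6 0.16 tilt [-0.84  0.4 ] F st [-7.8  1.6] 10.7 gap 57.8 q [ 0.15  0.41 -0.37  0.8   0.01 -0.18]
corr [-0.      0.0142 -0.0002] [-0.67 -0.65  0.16]
```

{"name": "carry_out", "arguments": {"moves": [0.35,-0.0008,0.006,0,-0.3,-0.1,0,0.35,-0.0008,0.006,0,-0.3,-0.1,0,0.35,-0.0008,0.005,0,-0.2,-0.1,0,0.35,-0.0008,0.005,0,-0.2,-0.1,0,0.35,-0.0008,0.004,0,-0.2,-0.1,0]}}

```text
clock: 12.88
tcp_pos: [0.5267, 0.163, -0.0026]
orientation: [-0.007, 0.581, 0.814, -0.003]
wrist_force: [-8.7, -1.1, 10.5]
finger_gap: 0.0574
```

```bash
python3 -c "
from h import *
report();corr(-11,38)"
```

```text
t 12.88 tcp st mm [-12.3  37.9] z -2.6 hd-108.6 0.36 tilt [-0.85  0.22] F st [-8.7  1.7] 10.5 gap 57.4 q [ 0.15  0.43 -0.33  0.82  0.01 -0.18]
corr [ 0.0001  0.0013 -0.    ] [-0.74 -0.48  0.36]
```

{"name": "carry_out", "arguments": {"moves": [0.35,-0.0008,0.005,0,-0.2,-0.1,0,0.35,-0.0008,0.005,0,-0.2,-0.1,0,0.35,-0.0008,0.005,0,-0.1,-0.1,0,0.35,-0.0008,0.005,0,-0.1,-0.1,0,0.35,-0.0008,0.005,0,-0.1,-0.1,0]}}

```text
clock: 13.5
tcp_pos: [0.5266, 0.1627, -0.0027]
orientation: [-0.014, 0.581, 0.814, -0.017]
wrist_force: [-13.3, -4.1, 16.4]
finger_gap: 0.058
```

```bash
python3 -c "
from h import *
report()
b,g=tip()
cv2.imwrite('pics/g.png',cv2.resize(cv2.convertScaleAbs(b[155:215,265:385],alpha=1.5),None,fx=5,fy=5,interpolation=cv2.INTER_CUBIC))"
```

```text
t 13.5 tcp st mm [-12.5  37.6] z -2.7 hd-108.6 0.33 tilt [-2.43 -0.6 ] F st [-13.9   0.4] 16.4 gap 58.0 q [ 0.16  0.46 -0.3   0.86 -0.   -0.17]
```

{"name": "carry_out", "arguments": {"moves": [0.35,-0.0005,0.005,-0.0015,-1,0,0,0.35,-0.0005,0.006,-0.0005,-1,0,0,0.35,-0.0005,0.008,0,-0.5,0,0,0.35,-0.0005,0.009,0,-0.5,0,0,0.35,-0.0005,0.009,0,-0.5,0,0]}}

```text
clock: 14.18
tcp_pos: [0.5269, 0.1628, -0.0035]
orientation: [-0.015, 0.583, 0.812, -0.017]
wrist_force: [-23.4, -6.1, 30.3]
finger_gap: 0.0577
```

```bash
python3 -c "
from h import *
report()
b,g=tip()
cv2.imwrite('pics/g.png',cv2.resize(cv2.convertScaleAbs(b[150:215,285:395],alpha=1.5),None,fx=7,fy=7,interpolation=cv2.INTER_CUBIC))"
```

```text
t 14.18 tcp st mm [-12.2  37.7] z -3.5 hd-108.6 0.1 tilt [-2.56 -0.57] F st [-24.1   1.6] 30.3 gap 57.7 q [ 0.16  0.46 -0.29  0.86 -0.   -0.17]
```

View pics/g.png

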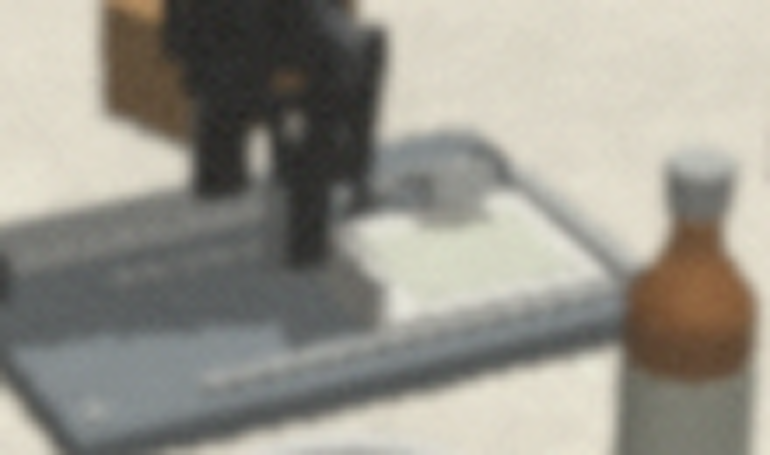

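{"name": "carry_out", "arguments": {"moves": [0.35,0,-0.002,-0.001,0,0,0,0.35,0,-0.002,-0.001,0,0,0,0.35,0,-0.003,0,0,0,0,0.35,0,-0.003,0,0,0,0,0.35,0,-0.002,0,0,0,0]}}

```text
clock: 14.85
tcp_pos: [0.5207, 0.1601, 0.0033]
orientation: [-0.012, 0.583, 0.812, -0.012]
wrist_force: [1.0, 0.5, 0.4]
finger_gap: 0.058
```

```bash
python3 -c "
from h import *
report()"
```

```text
t 14.85 tcp st mm [-18.9  37. ] z 3.3 hd-108.6 0.04 tilt [-1.9  -0.39] F st [1.1 0.1] 0.4 gap 58.0 q [ 0.15  0.43 -0.32  0.85 -0.   -0.17]
```

{"name": "carry_out", "arguments": {"moves": [0.35,0,-0.001,-0.01,0,0,0,0.35,0,0,-0.015,0,0,0,0.35,0,0,-0.025,-1,0,0,0.35,0,0,-0.04,-1,0,0,0.35,0,0,-0.05,0,0,0]}}

```text
clock: 15.48
tcp_pos: [0.5185, 0.1593, 0.147]
orientation: [-0.004, 0.583, 0.812, -0.0]
wrist_force: [1.2, 0.6, -0.8]
finger_gap: 0.0576
```

{"name": "carry_out", "arguments": {"moves": [0.35,0,0,-0.03,0,0,0,0.35,0,-0.05,0,0,0,0,0.35,0,-0.06,0,0,0,0,0.35,-0.03,-0.05,0,0,0,0,0.35,-0.05,0,0,0,0,0]}}

```text
clock: 16.1
tcp_pos: [0.393, 0.0331, 0.1908]
orientation: [0.005, 0.58, 0.814, 0.008]
wrist_force: [1.4, 0.1, -0.2]
finger_gap: 0.0578
```

{"name": "carry_out", "arguments": {"moves": [0.35,-0.05,0,0,0,0,0,0.35,-0.05,0,0,0,0,0,0.35,-0.05,0,0,0,0,0,0.35,-0.05,0,0,0,0,0,0.35,0,0,0,0,0,0]}}

```text
clock: 16.73
tcp_pos: [0.4607, -0.1652, 0.2019]
orientation: [0.014, 0.581, 0.813, 0.01]
wrist_force: [-0.7, -0.3, -0.5]
finger_gap: 0.0576
```

```bash
python3 -c "
from h import *
report()
a=env.read_camera('top')[:,:,::-1];b=env.read_camera('side')[:,:,::-1]
cv2.imwrite('pics/top1.png',a);cv2.imwrite('pics/side1.png',b)
A=cv2.resize(cv2.convertScaleAbs(a[135:275,150:410],alpha=1.5),(780,420),interpolation=cv2.INTER_CUBIC)
cv2.imwrite('pics/h.png',np.vstack([cv2.resize(cv2.convertScaleAbs(a[140:230,215:345],alpha=1.5),(433,300),interpolation=cv2.INTER_CUBIC),cv2.resize(cv2.convertScaleAbs(b[145:225,260:390],alpha=1.5),(433,267),interpolation=cv2.INTER_CUBIC)]))
for n,i in(('top',a),('side',b)):
    d=np.abs(i.astype(int)-cv2.imread(f'pics/{n}0.png')).sum(2)>60
    print(n,[ (k,int(d[y0:y1,x0:x1].sum())) for k,(x0,x1,y0,y1) in (dict(bA=(325,365,120,165),bB=(175,215,245,280),carton=(160,215,175,232),tape=(350,400,175,225)) if n=='top' else dict(bA=(370,396,168,228),bB=(262,283,125,175),carton=(298,338,140,168),tape=(310,360,213,252))).items()])
"
```

```text
t 16.73 tcp st mm [-179.6 -252.1] z 201.9 hd-108.6 0.27 tilt [ 2. -0.] F st [-0.7 -0.1] -0.5 gap 57.6 q [-0.52  0.12 -0.22  1.2   0.02 -0.85]
top [('bA', 0), ('bB', 0), ('carton', 0), ('tape', 0)]
side [('bA', 7), ('bB', 53), ('carton', 460), ('tape', 0)]
```

View pics/h.png

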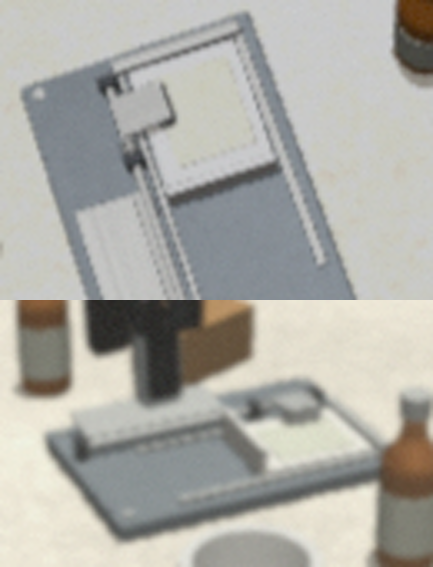

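```bash
python3 -c "
from h import *
f=lambda n,P,z,o,s:print(n,[((RS.T@(w[:2]-T0))*1e3).round(1).tolist() for w in ray(n,np.array(P)/s+o-.35,z)])
f('top',[(172,196),(279,162)],.039,[215,140],3.333)
f('top',[(132,72),(236,37)],.021,[215,140],3.333)
f('side',[(222,422),(262,470)],.039,[260,145],3.333)
g=cv2.cvtColor(cv2.imread('pics/top1.png'),cv2.COLOR_BGR2GRAY).astype(int)
# profile along station x at y=0,-20 at deck+6 height
for y in (5,-10,-25):
    xs=np.arange(60,104,2);P=np.array([np.r_[RS@np.array([x,y])/1e3+T0,.021] for x in xs]);u=proj('top',P).astype(np.float32)
    print(y,cv2.remap(g.astype(np.float32),u[:,0][None],u[:,1][None],cv2.INTER_LINEAR)[0].round().astype(int).tolist())
"
```

```text
top [[-0.7, 32.5], [-2.9, -34.4]]
top [[89.1, 31.2], [88.6, -37.1]]
side [[-155.3, -297.4], [-153.4, -341.4]]
5 [133, 133, 133, 132, 133, 133, 133, 133, 133, 134, 133, 134, 134, 132, 118, 96, 87, 115, 123, 119, 108, 106]
-10 [132, 132, 133, 133, 132, 133, 132, 133, 132, 132, 133, 133, 133, 132, 114, 85, 90, 114, 123, 119, 109, 109]
-25 [132, 131, 131, 131, 130, 131, 131, 130, 131, 131, 132, 134, 133, 128, 110, 77, 90, 113, 123, 118, 108, 103]
```

```bash
python3 -c "
from h import *
def edge(f,y,z,x0,x1,drop):
    g=cv2.cvtColor(cv2.imread(f),cv2.COLOR_BGR2GRAY).astype(np.float32)
    xs=np.arange(x0,x1,.25);P=np.array([np.r_[RS@np.array([x,y])/1e3+T0,z] for x in xs]);u=proj('top',P).astype(np.float32)
    p=cv2.GaussianBlur(cv2.remap(g,u[:,0][None],u[:,1][None],cv2.INTER_LINEAR),(9,1),1.5)[0]
    d=np.gradient(p)*drop;return xs[d.argmax()]
ys=[-28,-20,-12,-4,4,12,20,28]
print('lip0',[float(edge('pics/top0.png',y,.039,-70,-52,1)) for y in ys])
print('lip1',[float(edge('pics/top1.png',y,.039,-10,8,1)) for y in ys])
print('front1',[float(edge('pics/top1.png',y,.021,80,95,-1)) for y in ys])
print('stopnear0',[float(edge('pics/top0.png',y,.025,82,97,1)) for y in ys])
print('stopnear1',[float(edge('pics/top1.png',y,.025,82,97,1)) for y in ys])
print('stopfoot0',[float(edge('pics/top0.png',y,.015,82,97,-1)) for y in ys])
"
```

```text
lip0 [-59.75, -59.5, -59.75, -60.0, -59.25, -60.0, -59.5, -60.25]
lip1 [-0.75, -0.75, -1.5, -1.0, -0.5, 0.25, -0.25, -0.25]
front1 [88.25, 88.75, 88.75, 89.25, 88.75, 89.0, 89.0, 89.5]
stopnear0 [90.75, 91.0, 89.5, 90.25, 91.0, 91.0, 90.0, 90.75]
stopnear1 [90.75, 91.25, 91.5, 91.0, 91.25, 91.5, 91.75, 92.25]
stopfoot0 [90.5, 90.5, 91.0, 90.0, 89.75, 90.5, 90.0, 89.75]
```

```bash
python3 -c "
from workcell import env
print(env.hand_in())"
```

```text
the job is handed in; nothing more can be done
None
```

The order plate is pushed in against the end stop, and the clip has closed on it. The job was handed in at about 17 s with the hand clear of the scene. One fingertip held the paddle down, at about 10 N while the plate slid and up to 30 N at the end stop. The other pushed the lip about 60 mm under the raised jaw until it stopped dead and a push reading 24 N moved it no further. I then backed the pusher off the lip and raised the hand.

**Checks that agreed:**
- The final pictures show the jaw resting on the plate and the paddle back up.
- The plate's front edge lies parallel to the stop, and its lip is within about 1 mm of home. I can't rule out a gap of 0 to 1 mm at the stop, because that is below what the cameras resolve.
- The bottles, carton and tape show no change in the top view.

**Checks that disagreed or were weak:**
- The fingertips stood about 28 mm above the reported TCP height, where the stated 11 mm tip reach would put them below it. I set the pressing height from contact force and the side camera instead.
- Part of that 24 N was friction on the paddle.
- The paddle took up to 25 N early on, and its friction stalled the first push. I eased off and carried on.
- The side view of the carton, and slightly of bottle_b, differed from the start. The hand stands in front of the carton in that view.
- A last side-view measurement of the lip was useless because of an indexing slip, so the lip position rests on the top view alone.

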